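Load a crucible carrier into the lidded desiccator jar

ROBOT

A 6-joint arm with a two-finger parallel gripper is mounted at the origin on the work surface. World frame = base frame: x ahead of the robot, y to its left, z up, the work surface at z = 0. Lengths are in m, angles in rad, forces in N, time in s.
With the tool pointing down it reaches from about 0.325 to 0.85 m from the base axis. Payload 15.5 kg.
Tool frame: the origin (TCP) lies at the very end of the fingers, on their centre line; the grasp point (between the pads) lies 19 mm behind it; z points along the fingers, y is the line along which they close (so a half turn about z gives the same grasp; the last joint's range is limited). The gripper opens to 91 mm and grips with 3 to 60 N. Pads are 32 mm wide; open, the fingers measure 118 mm over their backs; the gripper's body (76 mm by 178 mm) begins 60 mm behind the grasp point.
Start: joints at [1.046, 0.494, 1.345, -0, 1.302, -0.096], TCP at [0.26, 0.568, 0.214] pointing down, gripper open.
Joint ranges: [-2.91, 2.91], [-0.82, 2.16], [0.22, 2.67], [-1.22, 4.37], [0.12, 2.79], [-3.08, 3.08]. Speed limits (rad/s): [1.89, 1.89, 2.57, 3.01, 3.01, 3.01].

INTERFACE

Orientations are given as a 3x3 rotation matrix whose columns are the frame's x, y, z axes.
In Python, from station import env, cams, order gives the robot as it stands.
- The arm moves only by the shell command python3 -m creep 'ROWS' [FORCE]. ROWS is JSON, one flat list of numbers, 7 for each row, row after row: the closure, from 0 (fully open) to 1 (shut), then the shift along the tool's x, y, z in m, then the turn, a rotation vector about the tool's x, y, z in rad. A call has 1 to 20 rows; each row shifts and turns the commanded pose from where the row before left it, along the tool's axes as they then stand; what a row does not reach is not made up. A row lasts 1/12 s, in which the tool goes at most 41.7 mm and 7.16 degrees, less where a joint would pass 70% of its speed; a pose out of reach is approached as far as the arm can. A call with a gripper value outside its range is refused whole. The fingers move at their own pace and stop on an object; FORCE is the grip in N (left out, the last holds). Time passes only in rows, so rows that do not move let the fingers close. It gives the time, the measured TCP pose, the force, the opening and the grip force at its end, in the units of the state.
- env.get_obs(): the state, without advancing time (a new reading comes with each control period).
- cams.camera(name): name is "scene" or "top" or "wrist"; returns the picture (420x560x3 uint8, blue, green, red); there is no depth.
- cams.camera_params(name): a dict with "mtx" (3x3 intrinsics, pixels), "world_to_cam" (4x4, takes a point from world to camera coordinates); the wrist camera has in their place "mount" (4x4, takes a point from camera to tool coordinates, whose origin is the TCP and whose axes are the flange's). Camera axes: x right, y down, z forward; pixel columns grow to the right and rows downward; lengths in m; the calibration is good to about 2 mm. A picture is of the moment at which its call begins: read the wrist's pose just before it. camera_params takes no time and is no camera call.
- order.hand_in(): hands the job in; it is judged then, once.
Trained networks look in the newest picture that a camera, given by its name, has taken for a name from the list of things; names that differ only in an ending like _2 or _b are one class to them, and where a whole thing is asked for, a point or a joint stands for the part that bears it (a point fixed in the world has none). Each returns a list of dicts, best first, with "conf" (0 to 1); they miss things now and then, are a little off and sometimes report something else, mostly with a low value. They report only what shows in the picture. A call takes as long as a camera call. They do not tell look-alikes from the thing itself.
- cams.boxes_of(camera, label): "uv" ([column, row] in pixels, amid what is visible of it).
- cams.mark_of(camera, label): "uv" ([column, row] in pixels: a listed point, or the origin of a listed thing).
The state is a dict: "time": time; "joint_positions": joint angles; "joint_velocities": joint speeds; "effort": joint torques, N m; "ee_pos": TCP position; "ee_rot": TCP orientation; "ft_force": force on the tool from outside, world axes, zero at the start; "moment": the same for the moment, N m; "width": finger opening in m; "grasp_force": force on a finger pad.
Only numpy, scipy, OpenCV 4.12 (cv2) and the standard library are available. Lean on these libraries where they do the work, as an engineer would, in place of code of your own. Each camera call takes 0.05 s, during which the arm holds its last target. There are 200 camera calls.

TASK

Lift the lid off the big porcelain jar by its knob and set it down level in the middle of the bare lifting platform, knob up. Then lift the crucible carrier up and off its hook and set it, upright all the way, down on the perforated plate inside the open jar. Put both down gently: feel for the surface, neither drop them nor press them down hard, and leave everything else on the bench where it is.

Things in the scene. Friction and masses are not known exactly. Their poses are not given: they have to be found in the camera images.
- jar: big white porcelain jar, fixed: 152 mm across, 120 mm tall to the rim, inside width 138 mm. Inside lies a level perforated plate, 128 mm across; on rubber feet that give a little; its top is somewhere between 20 and 85 mm above the bench: this differs each time and is not reported. Origin: centre of the underside, z up
- lid: loose round white porcelain lid of the big jar, 160 mm across, about 0.35 kg. Origin: centre of its underside, a plug 124 mm across and 8 mm deep that drops into the jar's mouth (so 8 mm below the rim when on the jar). The cover's top is 16 mm above the origin. Round knob at the centre: narrow neck, then 30 mm across from 36 to 54 mm above the origin, top at 58 mm. z up
- jack: lifting platform, fixed: grey base 130 mm square, telescopic steel column, flat bare aluminium top 150 mm square, level. It gives a little (5 N per mm). Its top is somewhere between 42 and 122 mm above the bench: this differs each time and is not reported. Origin: centre of the base's underside; x and y along its sides
- rack: steel hook stand, fixed. Origin: on the bench straight under the hook's seat. Post, 186 mm tall, 70 mm along +x; from it a flat hook arm 16 mm wide runs to -x, its top at 175 mm. The turned-up tip, 12 mm to the -x side of the origin, rises to 189 mm, a low stop on the +x side to 185 mm: what hangs there leaves upwards, then towards -x
- carrier: crucible carrier, about 0.25 kg: steel disc 84 mm across, 4 mm thick, two white crucibles on it (at +x and -x, up to 32 mm), two thin uprights at y = +-18 mm, a cross-bar at 110 mm that hangs on the hook arm, and above it a black grip block 16 mm (x) by 24 mm (y), from 120 to 162 mm above the origin. Origin: centre of the disc's underside, z up
- pot: small white porcelain pot with its own lid, 78 mm across, 80 mm tall; bystander, origin at the centre of its underside
- dish: shallow white porcelain dish, 84 mm across, 22 mm high; bystander, origin at the centre of its underside
- bottle_a: amber bottle, 56 mm across, 115 mm tall; bystander, origin at the centre of its underside
- bottle_b: amber bottle, 56 mm across, 115 mm tall; bystander, origin at the centre of its underside
- beaker: glass beaker, 64 mm across, 80 mm tall; bystander, origin at the centre of its underside
- jug: white plastic bottle, 72 mm across, 150 mm tall; bystander, origin at the centre of its underside
- scoop: steel spatula lying on the bench, 170 mm long; bystander
Not all that is in view belongs to the job. Leave any green look-alike of the lid alone. Leave any blue look-alike of the carrier alone.

How it is judged:
By the outcome, as a careful person would: the job done as asked, in the order asked, and still so for the second after the job is handed in, with the robot touching nothing.
It also fails if it takes over 66 s, if anything falls off the work surface, if the arm or the gripper's body presses on something with over 40 N, if the wrist force passes 120 N, or if a joint passes its speed limit or range.

## Working session

There is one attempt and no reset: what is moved stays moved. The work goes in short steps, Python scripts to look and compute and a shell command to move; the robot and the scene stay as the last step left them, time stands still between calls to the robot, and variables do not carry over. Pictures are saved under pics/ and viewed, at most 14 in all, crops included, and the job is handed in when it is done.

```bash
ls; mkdir -p pics
python3 - <<'E'
from station import env,cams,order
import cv2,numpy as np
o=env.get_obs()
print(o['time'],o['ee_pos'],np.round(o['ee_rot'],3).tolist(),o['width'],o['ft_force'])
for c in ['scene','top']:
    im=cams.camera(c);cv2.imwrite(f'pics/{c}0.png',im)
    p=cams.camera_params(c);print(c,np.round(p['mtx'],1).tolist(),np.round(p['world_to_cam'],3).tolist())
    for l in ['jar','lid','jack','rack','carrier']:
        print(l,[(np.round(d['uv']).tolist(),round(d['conf'],2)) for d in cams.mark_of(c,l)])
print(np.round(cams.camera_params('wrist')['mount'],3).tolist(),np.round(cams.camera_params('wrist')['mtx'],1).tolist())
E
```

```text
pics
0.0 [0.26022456 0.56782711 0.21333215] [[-0.909, 0.417, -0.001], [0.417, 0.909, -0.001], [0.0, -0.001, -1.0]] 0.09109819643057643 [ 0.56822018 -0.39749746 -0.76760731]
scene [[470.4, 0.0, 276.1], [0.0, 470.4, 216.6], [0.0, 0.0, 1.0]] [[0.479, 0.878, 0.011, -0.3], [0.751, -0.403, -0.523, -0.313], [-0.455, 0.259, -0.852, 1.439], [0.0, 0.0, 0.0, 1.0]]
jar [([250.0, 264.0], 0.94)]
lid [([102.0, 212.0], 0.94), ([250.0, 244.0], 0.79), ([358.0, 317.0], 0.23)]
jack [([140.0, 296.0], 0.58)]
rack [([361.0, 213.0], 0.9)]
carrier [([363.0, 196.0], 0.95), ([393.0, 180.0], 0.6)]
top [[508.0, 0.0, 275.9], [0.0, 508.0, 217.6], [0.0, 0.0, 1.0]] [[0.027, -1.0, -0.007, 0.056], [-0.984, -0.025, -0.178, 0.516], [0.177, 0.012, -0.984, 1.616], [0.0, 0.0, 0.0, 1.0]]
jar []
lid [([392.0, 308.0], 0.84), ([313.0, 204.0], 0.61), ([260.0, 139.0], 0.15)]
jack [([388.0, 226.0], 0.88)]
rack [([206.0, 207.0], 0.8), ([264.0, 253.0], 0.56)]
carrier [([170.0, 223.0], 0.89), ([208.0, 202.0], 0.57)]
[[0.0, -0.957, -0.291, 0.083], [1.0, 0.0, 0.001, 0.001], [-0.001, -0.291, 0.957, -0.17], [0.0, 0.0, 0.0, 1.0]] [[340.0, 0.0, 282.6], [0.0, 340.0, 203.1], [0.0, 0.0, 1.0]]
```

View pics/scene0.png

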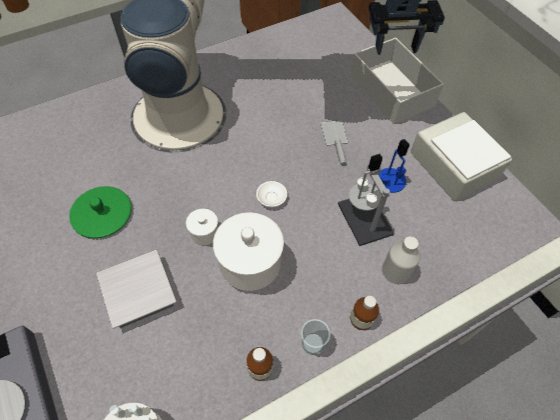

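View pics/top0.png

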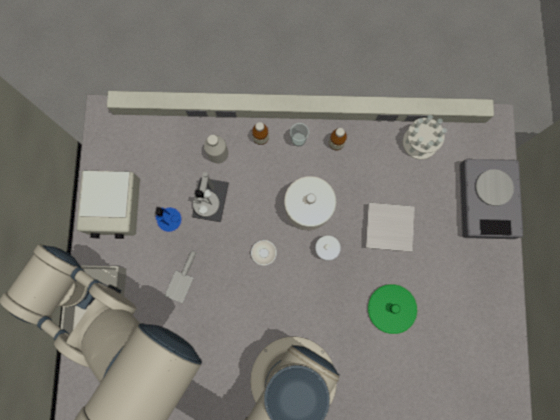

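The scene picture shows the white lidded jar at (250,245) with its knob at (248,232), the bare platform at (137,288), and the real carrier on the hook at (368,195). The look-alikes are green at (100,210) and blue at (395,175). In the top picture the jar is at (311,202), the platform at (390,227) and the rack at (207,200).

```bash
cat > h.py <<'E'
from station import env,cams,order
import cv2,numpy as np
from scipy.spatial.transform import Rotation as R
def par(c,o=None):
    p=cams.camera_params(c)
    if c=='wrist':
        o=o or env.get_obs();T=np.eye(4);T[:3,:3]=o['ee_rot'];T[:3,3]=o['ee_pos']
        return p['mtx'],np.linalg.inv(T@p['mount'])
    return p['mtx'],np.array(p['world_to_cam'])
def plane(P,uv,z):
    K,W=P;d=W[:3,:3].T@np.linalg.inv(K)@[*uv,1];c=-W[:3,:3].T@W[:3,3]
    return c+d*(z-c[2])/d[2]
def tri(P1,a,P2,b):
    A=cv2.triangulatePoints(P1[0]@P1[1][:3],P2[0]@P2[1][:3],np.float64(a),np.float64(b))[:,0];return A[:3]/A[3]
def proj(P,X):
    q=P[0]@(P[1][:3]@[*X,1]);return q[:2]/q[2]
E
python3 - <<'E'
from h import *
S,T=par('scene'),par('top')
print('lid',tri(S,(250,244),T,(313,204)),plane(S,(250,244),.112),plane(T,(313,204),.112),plane(S,(248,230),.17),plane(T,(311,198),.17))
print('jack',tri(S,(137,288),T,(390,227)),tri(S,(140,296),T,(388,226)))
print('carr',tri(S,(363,196),T,(208,202)))
s=cv2.imread('pics/scene0.png');t=cv2.imread('pics/top0.png')
a=cv2.resize(s[140:260,325:425],None,fx=4,fy=4,interpolation=2);b=cv2.resize(t[160:280,150:250],None,fx=4,fy=4,interpolation=2)
cv2.imwrite('pics/crop1.png',np.hstack([a,b]))
a=cv2.resize(s[245:335,85:185],None,fx=4,fy=4,interpolation=2);b=cv2.resize(t[190:280,350:450],None,fx=4,fy=4,interpolation=2)
cv2.imwrite('pics/crop2.png',np.hstack([a,b]))
E
```

```text
lid [ 0.55368435 -0.04037793  0.10537898] [ 0.56018335 -0.03331009  0.112     ] [ 0.54937707 -0.0471941   0.112     ] [ 0.55579579 -0.03365626  0.17      ] [ 0.55570054 -0.03727571  0.17      ]
jack [ 0.49643264 -0.30531593  0.02785359] [ 0.50444251 -0.30656445 -0.00234429]
carr [0.55503395 0.29020958 0.0756774 ]
```

View pics/crop1.png

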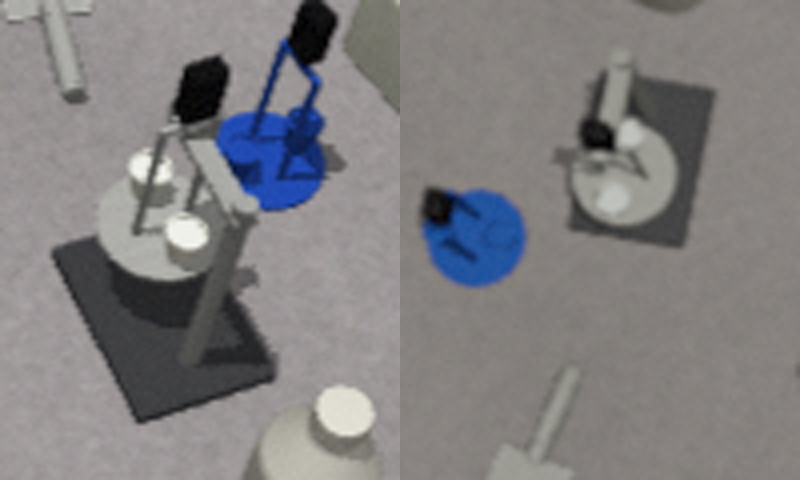

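View pics/crop2.png

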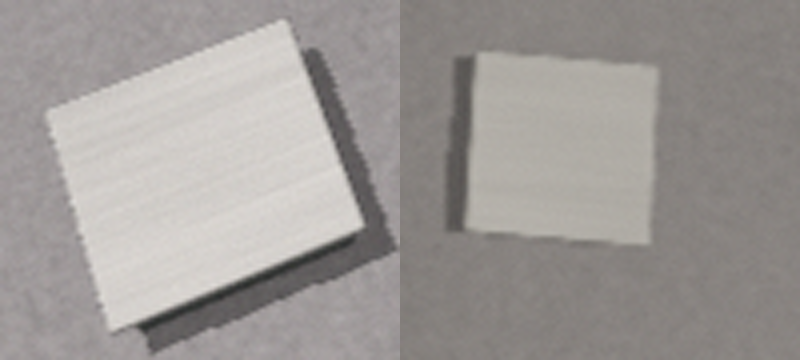

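The first crop shows the real carrier's black grip at scene (375,162) and top (199,194). The rack post's top is at scene (386,191) and top (205,175), and the hook arm points along the image from the post to the grip. The second crop shows the bare platform top with four clean corners.

Run:
```python
from h import *
S,T=par('scene'),par('top')
s=np.array([(48,112),(285,20),(363,228),(112,330)])/4+[85,245]
t=np.array([(77,52),(257,67),(250,243),(66,230)])/4+[350,190]
# match scene corners to top corners by ordering
best=[]
for k in range(4):
    for f in (1,-1):
        tt=np.roll(t[::f],k,axis=0); X=np.array([tri(S,a,T,b) for a,b in zip(s,tt)])
        e=sum(np.linalg.norm(proj(S,x)-a)+np.linalg.norm(proj(T,x)-b) for x,a,b in zip(X,s,tt)); best.append((e,X))
e,X=min(best,key=lambda q:q[0]);print(e,X.round(4),X.mean(0),[np.linalg.norm(X[i]-X[i-1]) for i in range(4)])
# given size 150: plane height from each view
for P,u in ((S,s),(T,t)):
    for z in (.04,.06,.08,.1,.12):
        Y=np.array([plane(P,q,z) for q in u]);print(z,Y.mean(0).round(4),np.mean([np.linalg.norm(Y[i]-Y[i-1]) for i in range(4)]).round(4))
f=lambda u,v:(325+u/4,140+v/4); g=lambda u,v:(150+(u-400)/4,160+v/4)
gr=tri(S,f(202,90),T,g(597,137));po=tri(S,f(246,203),T,g(620,58))
print('grip',gr,'post',po)
for z in (.19,.2,.21,.22):print(z,plane(S,f(202,90),z),plane(T,g(597,137),z))
print(plane(S,f(246,203),.186),plane(T,g(620,58),.186))
# rack base corners z~.006
print([plane(T,g(*q),.008).round(3).tolist() for q in ((714,90),(684,247),(570,228))],[plane(S,f(*q),.008).round(3).tolist() for q in ((53,250),(140,420),(273,376))])
```

```text
3.8158130194321958 [[ 0.4187 -0.3754  0.0356]
 [ 0.4258 -0.2279  0.032 ]
 [ 0.5745 -0.2375  0.0321]
 [ 0.565  -0.3845  0.0351]] [ 0.49599999 -0.30635093  0.0337143 ] [np.float64(0.14652068133824095), np.float64(0.14768306162474154), np.float64(0.14895422277076528), np.float64(0.14731174602905042)]
0.04 [ 0.4997 -0.3048  0.04  ] 0.1464
0.06 [ 0.5101 -0.3034  0.06  ] 0.1436
0.08 [ 0.5205 -0.3021  0.08  ] 0.1407
0.1 [ 0.5309 -0.3007  0.1   ] 0.1379
0.12 [ 0.5413 -0.2994  0.12  ] 0.135
0.04 [ 0.4947 -0.3062  0.04  ] 0.1478
0.06 [ 0.4914 -0.3019  0.06  ] 0.146
0.08 [ 0.488  -0.2976  0.08  ] 0.1442
0.1 [ 0.4847 -0.2932  0.1   ] 0.1424
0.12 [ 0.4813 -0.2889  0.12  ] 0.1406
grip [0.55197542 0.29949845 0.2036646 ] post [0.61902876 0.28878208 0.18133581]
0.19 [0.54493489 0.30951063 0.19      ] [0.55429376 0.30060668 0.19      ]
0.2 [0.55050409 0.30329053 0.2       ] [0.55205117 0.2989247  0.2       ]
0.21 [0.5560733  0.29707042 0.21      ] [0.54980858 0.29724272 0.21      ]
0.22 [0.56164251 0.29085032 0.22      ] [0.54756598 0.29556074 0.22      ]
[0.62168129 0.28724387 0.186     ] [0.61716399 0.28707626 0.186     ]
[[0.638, 0.234, 0.008], [0.503, 0.253, 0.008], [0.516, 0.35, 0.008]] [[0.508, 0.255, 0.008], [0.644, 0.234, 0.008], [0.658, 0.328, 0.008]]
```

```bash
python3 -m creep '[0,0,0,-0.015,0,0,-0.0725, 0,0,0,-0.015,0,0,-0.0725, 0,0,0,-0.015,0,0,-0.0725, 0,0,0,-0.015,0,0,-0.0725]' && python3 -m creep '[0,-0.02,-0.03,0,0,0,0, 0,-0.02,-0.03,0,0,0,0, 0,-0.02,-0.03,0,0,0,0, 0,-0.02,-0.03,0,0,0,0, 0,-0.02,-0.03,0,0,0,0, 0,-0.02,-0.03,0,0,0,0, 0,-0.02,-0.03,0,0,0,0, 0,-0.02,-0.03,0,0,0,0, 0,-0.02,-0.03,0,0,0,0, 0,-0.02,-0.03,0,0,0,0, 0,-0.02,-0.03,0,0,0,0, 0,-0.02,-0.03,0,0,0,0, 0,-0.02,-0.03,0,0,0,0, 0,-0.02,-0.03,0,0,0,0, 0,-0.02,-0.03,0,0,0,0, 0,-0.02,-0.03,0,0,0,0, 0,-0.02,-0.03,0,0,0,0, 0,-0.02,-0.03,0,0,0,0, 0,-0.016,-0.017,0,0,0,0, 0,0,0,0,0,0,0]'
cat >> h.py <<'E'
def look(tag,lab=None,save=True):
    o=env.get_obs();P=par('wrist',o);im=cams.camera('wrist')
    if save: cv2.imwrite(f'pics/{tag}.png',im)
    return o,P,im
def delta(X,yaw=None,pitchfix=True):
    o=env.get_obs();Rm=np.array(o['ee_rot'])
    d=Rm.T@(np.array(X)-o['ee_pos'])
    y=np.arctan2(Rm[1,1],Rm[0,1]) if yaw is None else yaw
    c,s=np.cos(y),np.sin(y);G=np.array([[-s,c,0],[c,s,0],[0,0,-1.]])
    print('t',o['time'],'pos',o['ee_pos'].round(4),'yaw',np.degrees(np.arctan2(Rm[1,1],Rm[0,1])).round(2),'shift',d.round(4),'turn',R.from_matrix(Rm.T@G).as_rotvec().round(4),'F',np.round(o['ft_force'],2),'w',round(o['width'],4))
E
python3 - <<'E'
from h import *
o,P,im=look('w1')
delta((.5555,-.0355,.27))
for l in ('lid','jar'):print(l,[(np.round(d['uv']).tolist(),round(d['conf'],2),plane(P,d['uv'],.112 if l=='lid' else 0).round(4).tolist()) for d in cams.mark_of('wrist',l)])
print(proj(P,(.5555,-.0355,.17)),proj(P,(.5555,-.0355,.128)))
E
```

```text
time: 0.93
ee_pos: [0.2604, 0.5681, 0.2746]
ee_rot: [[-0.991, 0.136, -0.0], [0.136, 0.991, -0.0], [0.0, -0.0, -1.0]]
ft_force: [-0.2, -1.0, -1.2]
width: 0.0913
grasp_force: 0.0
time: 2.6
ee_pos: [0.5572, -0.0396, 0.2737]
ee_rot: [[-0.99, 0.143, 0.001], [0.143, 0.99, -0.001], [-0.001, -0.001, -1.0]]
ft_force: [-0.3, -0.4, -0.0]
width: 0.0912
grasp_force: 0.0
t 2.65 pos [ 0.556  -0.0377  0.2736] yaw 81.84 shift [0.0008 0.0021 0.0036] turn [-0.0002  0.0001  0.    ] F [-1.16  0.12  0.45] w 0.091
lid [([289.0, 188.0], 0.88, [0.5614, -0.0327, 0.112])]
jar [([332.0, 318.0], 0.17, [0.8018, 0.0022, 0.0])]
[285.84908367 199.22076538] [285.45050084 186.88010658]
```

View pics/w1.png

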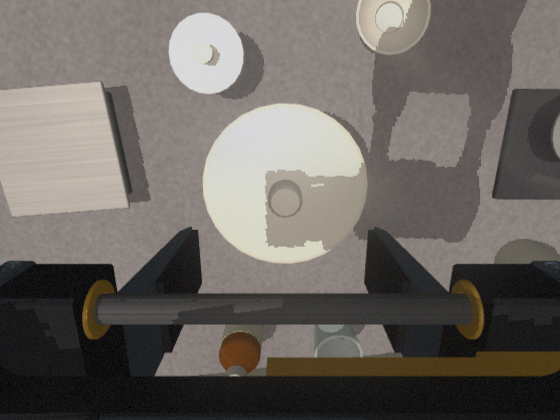

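The wrist picture shows the white lid centred at about (285,183) with its knob top at (285,198). That agrees with my estimate of (0.5545, -0.0355) to within 1 mm. I'll descend and grip.

```bash
python3 -m creep '[0,0.002,0.002,0.02,0,0,0, 0,0,0,0.025,0,0,0, 0,0,0,0.025,0,0,0, 0,0,0,0.025,0,0,0, 0,0,0,0.02,0,0,0, 0,0,0,0.012,0,0,0, 0,0,0,0.008,0,0,0, 0,0,0,0,0,0,0, 0,0,0,0,0,0,0]' && python3 -m creep '[1,0,0,0,0,0,0, 1,0,0,0,0,0,0, 1,0,0,0,0,0,0, 1,0,0,0,0,0,0, 1,0,0,0,0,0,0, 1,0,0,0,0,0,0, 1,0,0,0,0,0,0, 1,0,0,0,0,0,0, 1,0,0,0,0,0,0, 1,0,0,0,0,0,0]' 30
```

```text
time: 3.5
ee_pos: [0.5534, -0.033, 0.1394]
ee_rot: [[-0.99, 0.139, 0.0], [0.139, 0.99, 0.0], [-0.0, 0.0, -1.0]]
ft_force: [-0.0, -0.1, -0.0]
width: 0.0913
grasp_force: 0.0
time: 4.33
ee_pos: [0.5534, -0.0337, 0.1389]
ee_rot: [[-0.99, 0.139, -0.0], [0.139, 0.99, -0.0], [0.0, -0.0, -1.0]]
ft_force: [-0.9, -1.7, 0.1]
width: 0.0288
grasp_force: 30.0
```

```bash
python3 -m creep '[1,0,0,-0.003,0,0,0, 1,0,0,-0.005,0,0,0, 1,0,0,-0.008,0,0,0, 1,0,0,-0.012,0,0,0, 1,0,0,-0.02,0,0,0, 1,0,0,-0.02,0,0,0, 1,0,0,-0.01,0,0,0, 1,0,0,0,0,0,0, 1,0,0,0,0,0,0]'
python3 - <<'E'
from h import *
o={'ee_pos':np.array([.556,-.0377,.2736]),'ee_rot':np.array([[-0.99,0.143,0.001],[0.143,0.99,-0.001],[-0.001,-0.001,-1.0]])}
P=par('wrist',o)
a=plane(P,(103,83),.042);b=plane(P,(129.5,207),.042);print(a,b,np.linalg.norm(a-b))
u=(b-a)/np.linalg.norm(b-a);n=np.array([u[1],-u[0],0]);print('jack ctr',(a+b)/2+.075*n)
delta((.4965,-.3055,.2))
E
```

```text
time: 5.08
ee_pos: [0.5535, -0.0335, 0.217]
ee_rot: [[-0.99, 0.139, 0.001], [0.139, 0.99, -0.0], [-0.001, 0.0, -1.0]]
ft_force: [-0.2, 0.7, -4.3]
width: 0.0296
grasp_force: 30.0
[ 0.42839295 -0.22063116  0.042     ] [ 0.57356619 -0.23100387  0.042     ] 0.1455433353853338
jack ctr [ 0.4956344 -0.3006268  0.042    ]
t 5.0833 pos [ 0.5535 -0.0335  0.217 ] yaw 81.99 shift [ 0.0186 -0.2773  0.017 ] turn [ 0.0001  0.0007 -0.    ] F [-0.15  0.72 -4.27] w 0.0296
```

```bash
python3 -m creep '[1,0.001,-0.014,0,0,0,0, 1,0.002,-0.024,0,0,0,0, 1,0.002,-0.03,0,0,0,0, 1,0.002,-0.03,0,0,0,0, 1,0.002,-0.03,0,0,0,0, 1,0.002,-0.03,0,0,0,0, 1,0.002,-0.03,0,0,0,0, 1,0.002,-0.03,0,0,0,0, 1,0.002,-0.028,0,0,0,0, 1,0.001,-0.02,0,0,0,0, 1,0.001,-0.01,0,0,0,0, 1,0,0,0,0,0,0, 1,0,0,0,0,0,0]' && python3 -m creep '[1,0,0,0.02,0,0,0, 1,0,0,0.025,0,0,0, 1,0,0,0.025,0,0,0, 1,0,0,0.015,0,0,0, 1,0,0,0.008,0,0,0, 1,0,0,0.005,0,0,0, 1,0,0,0,0,0,0, 1,0,0,0,0,0,0]'
python3 - <<'E'
from h import *
delta((.496,-.304,.069))
for c in ('top','scene'): cv2.imwrite(f'pics/{c}1.png',cams.camera(c))
s=cv2.imread('pics/scene1.png');t=cv2.imread('pics/top1.png')
a=cv2.resize(s[235:345,75:195],None,fx=3.3,fy=3.3,interpolation=2);b=cv2.resize(t[175:285,340:460],None,fx=3.3,fy=3.3,interpolation=2)
cv2.imwrite('pics/crop3.png',np.hstack([a,b]))
E
```

```text
time: 6.17
ee_pos: [0.4957, -0.3037, 0.2159]
ee_rot: [[-0.99, 0.14, -0.001], [0.14, 0.99, 0.001], [0.001, 0.001, -1.0]]
ft_force: [0.5, 0.6, -3.6]
width: 0.0294
grasp_force: 30.0
time: 6.83
ee_pos: [0.4967, -0.304, 0.1196]
ee_rot: [[-0.99, 0.139, 0.001], [0.139, 0.99, -0.0], [-0.001, -0.0, -1.0]]
ft_force: [0.2, 0.3, -2.3]
width: 0.0291
grasp_force: 30.0
t 6.8333 pos [ 0.4967 -0.304   0.1196] yaw 82.02 shift [ 0.0007 -0.0001  0.0506] turn [-0.0003  0.0007  0.    ] F [ 0.23  0.34 -2.33] w 0.0291
```

View pics/crop3.png

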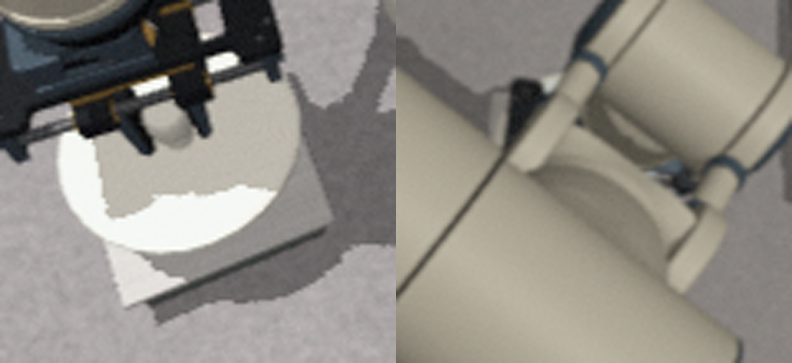

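The scene crop shows the lid level above the platform, with the platform's near corner still visible below it. The arm hides the top view. I'll now feel down.

```bash
python3 -m creep '[1,0,0,0.012,0,0,0, 1,0,0,0.01,0,0,0, 1,0,0,0.008,0,0,0, 1,0,0,0.005,0,0,0, 1,0,0,0,0,0,0, 1,0,0,0,0,0,0]' && for i in 1 2; do :; done; python3 -m creep '[1,0,0,0.002,0,0,0, 1,0,0,0.002,0,0,0, 1,0,0,0.001,0,0,0, 1,0,0,0,0,0,0, 1,0,0,0,0,0,0]' | grep -E "time|pos|ft"; python3 -m creep '[1,0,0,0.002,0,0,0, 1,0,0,0.002,0,0,0, 1,0,0,0,0,0,0, 1,0,0,0,0,0,0]' | grep -E "pos|ft"
```

```text
time: 7.43
ee_pos: [0.4961, -0.3042, 0.0838]
ee_rot: [[-0.99, 0.139, -0.0], [0.139, 0.99, 0.0], [0.0, 0.0, -1.0]]
ft_force: [0.1, -0.2, -3.5]
width: 0.0288
grasp_force: 30.0
time: 7.85
ee_pos: [0.4962, -0.3042, 0.079]
ft_force: [-0.7, 0.3, -2.9]
ee_pos: [0.4961, -0.3042, 0.0748]
ft_force: [0.6, -0.4, -2.9]
```

```bash
python3 -m creep '[1,0,0,0.001,0,0,0, 1,0,0,0.001,0,0,0, 1,0,0,0,0,0,0, 1,0,0,0,0,0,0]' | grep -E "pos|ft"; python3 -m creep '[1,0,0,0.001,0,0,0, 1,0,0,0,0,0,0, 1,0,0,0,0,0,0]' | grep -E "pos|ft"; python3 -m creep '[1,0,0,0.001,0,0,0, 1,0,0,0,0,0,0, 1,0,0,0,0,0,0]' | grep -E "pos|ft"
```

```text
ee_pos: [0.4961, -0.3042, 0.0729]
ft_force: [-0.1, 0.1, -3.9]
ee_pos: [0.4961, -0.3042, 0.0719]
ft_force: [0.1, -0.0, -3.3]
ee_pos: [0.4961, -0.3042, 0.0709]
ft_force: [-0.6, 0.1, -2.8]
```

```bash
python3 -m creep '[1,0,0,0.001,0,0,0, 1,0,0,0,0,0,0, 1,0,0,0,0,0,0]' | grep -E "pos|ft"; python3 -m creep '[1,0,0,0.0005,0,0,0, 1,0,0,0,0,0,0, 1,0,0,0,0,0,0]' | grep -E "pos|ft";  python3 -m creep '[1,0,0,0.0005,0,0,0, 1,0,0,0,0,0,0, 1,0,0,0,0,0,0]' | grep -E "pos|ft"
```

```text
ee_pos: [0.4961, -0.3042, 0.0698]
ft_force: [-0.1, 0.4, -3.4]
ee_pos: [0.4962, -0.3042, 0.0694]
ft_force: [0.3, 0.2, -3.4]
ee_pos: [0.4962, -0.3042, 0.0689]
ft_force: [-0.2, -0.0, -3.9]
```

```bash
for k in 1; do python3 -m creep '[1,0,0,0.0005,0,0,0, 1,0,0,0,0,0,0, 1,0,0,0,0,0,0]' | grep -E "pos|ft"; python3 -m creep '[1,0,0,0.0005,0,0,0, 1,0,0,0,0,0,0, 1,0,0,0,0,0,0]' | grep -E "pos|ft";  python3 -m creep '[1,0,0,0.0005,0,0,0, 1,0,0,0,0,0,0, 1,0,0,0,0,0,0]' | grep -E "pos|ft"; done
```

```text
ee_pos: [0.4962, -0.3042, 0.0685]
ft_force: [-0.1, 0.3, -1.8]
ee_pos: [0.4962, -0.3042, 0.068]
ft_force: [-0.7, 1.4, -0.2]
ee_pos: [0.4962, -0.3042, 0.0675]
ft_force: [-0.2, 1.2, 3.0]
```

```bash
python3 -m creep '[1,0,0,-0.0005,0,0,0, 1,0,0,0,0,0,0, 0.4,0,0,0,0,0,0, 0.4,0,0,0,0,0,0, 0.4,0,0,0,0,0,0, 0.4,0,0,0,0,0,0, 0.4,0,0,0,0,0,0, 0.4,0,0,0,0,0,0]' && python3 -m creep '[0.4,0,0,-0.01,0,0,0, 0.4,0,0,-0.02,0,0,0, 0.4,0,0,-0.03,0,0,0, 0.4,0,0,-0.04,0,0,0, 0.2,0,0,-0.04,0,0,0, 0,0,0,-0.04,0,0,0, 0,0,0,-0.02,0,0,0, 0,0,0,0,0,0,0, 0,0,0,0,0,0,0]'
python3 - <<'E'
from h import *
o,P,im=look('w2')
delta((.5515,.2985,.30))
print([(np.round(d['uv']).tolist(),round(d['conf'],2),plane(P,d['uv'],.042).round(4).tolist()) for d in cams.mark_of('wrist','lid')])
E
```

```text
time: 11.18
ee_pos: [0.4962, -0.3042, 0.0679]
ee_rot: [[-0.99, 0.139, 0.0], [0.139, 0.99, -0.0], [-0.0, -0.0, -1.0]]
ft_force: [0.5, 0.8, 0.7]
width: 0.0546
grasp_force: 0.0
time: 11.93
ee_pos: [0.4965, -0.3044, 0.2698]
ee_rot: [[-0.99, 0.139, 0.002], [0.139, 0.99, -0.002], [-0.003, -0.001, -1.0]]
ft_force: [-0.4, 0.4, -1.7]
width: 0.0849
grasp_force: 0.0
t 11.9833 pos [ 0.496  -0.304   0.2683] yaw 81.99 shift [ 0.029   0.6044 -0.0318] turn [-0.0002  0.0005  0.    ] F [-0.63  0.09 -0.89] w 0.089
[([286.0, 173.0], 0.95, [0.4991, -0.3001, 0.042])]
```

View pics/w2.png

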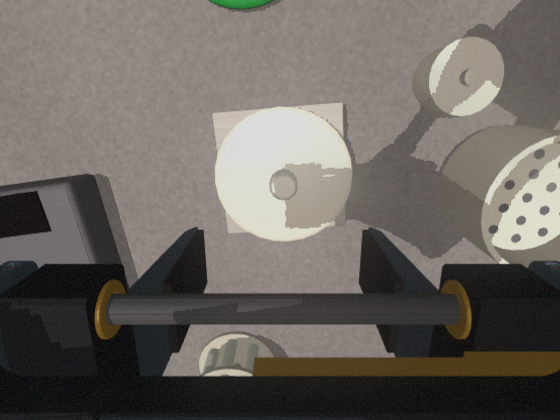

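The picture shows the lid flat on the platform. Its rim spans columns 215–352 and rows 106–241, the knob is at (284,185), and plate corners show at (213,113), (343,103), (228,233) and about (345,223). I'll check the centring and fix the carrier position before moving on.

Run:
```python
from h import *
o={'ee_pos':np.array([.496,-.304,.2683]),'ee_rot':np.array([[-0.99,0.139,0.001],[0.139,0.99,-0.001],[-0.001,-0.001,-1.0]])}
P=par('wrist',o)
c=np.array([plane(P,q,.042) for q in ((213,113),(343,103),(345,223),(228,233))])
print(c.round(4),'diag mids',((c[0]+c[2])/2).round(4),((c[1]+c[3])/2).round(4),[np.linalg.norm(c[i]-c[i-1]).round(4) for i in range(4)])
im=cv2.imread('pics/w2.png')
l,r,t,b=[plane(P,q,.057) for q in ((215,172),(352,172),(284,106),(284,241))]
print('lid rim ctr',((l+r)/2).round(4),((t+b)/2).round(4),'knob',plane(P,(284,184.5),.1).round(4))
```

```text
[[ 0.4184 -0.3715  0.042 ]
 [ 0.428  -0.2252  0.042 ]
 [ 0.571  -0.2352  0.042 ]
 [ 0.564  -0.3817  0.042 ]] diag mids [ 0.4947 -0.3033  0.042 ] [ 0.496  -0.3034  0.042 ] [np.float64(0.1459), np.float64(0.1466), np.float64(0.1434), np.float64(0.1466)]
lid rim ctr [ 0.4935 -0.3016  0.057 ] [ 0.4999 -0.3019  0.057 ] knob [ 0.4976 -0.3018  0.1   ]
```

```bash
python3 -m creep '[0,0,0.015,-0.02,0,0,0, 0,0.001,0.025,-0.02,0,0,0, 0,0.0015,0.033,-0.01,0,0,0, 0,0.0015,0.034,0,0,0,0, 0,0.0015,0.034,0,0,0,0, 0,0.0015,0.034,0,0,0,0, 0,0.0015,0.034,0,0,0,0, 0,0.0015,0.034,0,0,0,0, 0,0.0015,0.034,0,0,0,0, 0,0.0015,0.034,0,0,0,0, 0,0.0015,0.034,0,0,0,0, 0,0.0015,0.034,0,0,0,0, 0,0.0015,0.034,0,0,0,0, 0,0.0015,0.034,0,0,0,0, 0,0.0015,0.034,0,0,0,0, 0,0.0015,0.034,0,0,0,0, 0,0.0015,0.033,0,0,0,0, 0,0.0015,0.033,0,0,0,0, 0,0.0015,0.02,0,0,0,0, 0,0.001,0.005,0,0,0,0]' && python3 -m creep '[0,0.0015,0,0,0,0,0, 0,0,0,0,0,0,0]'|grep pos
python3 - <<'E'
from h import *
o,P,im=look('w3')
delta((.5515,.2985,.2))
print(np.round(o['ee_rot'],4).tolist())
for l in ('carrier','rack'):print(l,[(np.round(d['uv']).tolist(),round(d['conf'],2)) for d in cams.mark_of('wrist',l)])
print(proj(P,(.5515,.2985,.23)),proj(P,(.5515,.2985,.188)))
E
```

```text
time: 13.7
ee_pos: [0.5527, 0.3026, 0.316]
ee_rot: [[-0.991, 0.137, -0.003], [0.137, 0.991, -0.0], [0.003, -0.001, -1.0]]
ft_force: [-0.3, -0.3, -1.1]
width: 0.0912
grasp_force: 0.0
ee_pos: [0.5513, 0.2993, 0.3169]
t 13.9167 pos [0.5516 0.2989 0.3173] yaw 81.96 shift [-1.000e-04 -2.000e-04  1.173e-01] turn [-0.001  -0.0011 -0.    ] F [-0.3  -0.73 -0.41] w 0.0911
[[-0.9903, 0.139, -0.0018], [0.139, 0.9903, -0.0011], [0.0016, -0.0013, -1.0]]
carrier [([373.0, 119.0], 0.96), ([283.0, 172.0], 0.77)]
rack []
[280.26247371 208.65107173] [280.58714631 194.61226635]
```

View pics/w3.png

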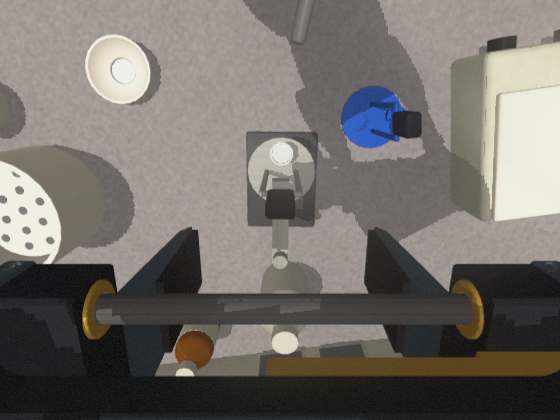

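The grip block is at columns 265–295 and rows 190–219, which is where I predicted it. The rack's base edges run parallel to the image, so the yaw is right too. The blue one is at (372,117), away to the right.

Run:
```python
from h import *
im=cv2.imread('pics/w3.png');m=(im.max(2)<40).astype(np.uint8)[180:235,255:310]
print('dark',[ (k,m[k].sum(),np.nonzero(m[k])[0].min()+255,np.nonzero(m[k])[0].max()+255) for k in range(0,55,3) if m[k].any()])
P=par('wrist')
for dx in (-.008,.008):
  for dy in (-.012,.012):
    c,s=np.cos(np.radians(-8)),np.sin(np.radians(-8))
    print([proj(P,(.5515+c*dx-s*dy,.2985+s*dx+c*dy,z)).round(1).tolist() for z in (.23,.188)])
```

```text
dark []
[[265.6, 197.7], [267.8, 184.9]]
[[296.0, 197.7], [294.2, 184.9]]
[[265.9, 216.8], [268.0, 201.8]]
[[295.8, 216.8], [294.1, 201.8]]
```

```bash
python3 -m creep '[0,-0.001,0,0.015,0,0,0, 0,0,0,0.025,0,0,0, 0,0,0,0.025,0,0,0, 0,0,0,0.025,0,0,0, 0,0,0,0.015,0,0,0, 0,0,0,0.01,0,0,0, 0,0,0,0.006,0,0,0, 0,0,0,0,0,0,0, 0,0,0,0,0,0,0]' && python3 -m creep '[0.5,0,0,0,0,0,0, 0.6,0,0,0,0,0,0, 1,0,0,0,0,0,0, 1,0,0,0,0,0,0, 1,0,0,0,0,0,0, 1,0,0,0,0,0,0, 1,0,0,0,0,0,0, 1,0,0,0,0,0,0, 1,0,0,0,0,0,0, 1,0,0,0,0,0,0, 1,0,0,0,0,0,0, 1,0,0,0,0,0,0]' 30
```

```text
time: 14.77
ee_pos: [0.5533, 0.2997, 0.1977]
ee_rot: [[-0.99, 0.14, 0.001], [0.14, 0.99, 0.0], [-0.001, 0.0, -1.0]]
ft_force: [0.6, -0.0, -0.2]
width: 0.091
grasp_force: 0.0
time: 15.77
ee_pos: [0.5529, 0.2997, 0.197]
ee_rot: [[-0.99, 0.139, 0.0], [0.139, 0.99, -0.0], [-0.0, -0.0, -1.0]]
ft_force: [-0.2, -2.1, 0.7]
width: 0.0236
grasp_force: 30.0
```

```bash
python3 -m creep '[1,0,0,-0.003,0,0,0, 1,0,0,-0.005,0,0,0, 1,0,0,-0.008,0,0,0, 1,0,0,-0.008,0,0,0, 1,0,0,-0.006,0,0,0, 1,0,0,0,0,0,0, 1,0,0,0,0,0,0]'
python3 - <<'E'
from h import *
T,S=par('top'),par('scene')
print('blue',plane(T,(169,220),.002),plane(S,(393,181),.002),'grip',plane(T,(159,211),.14),plane(S,(403,148),.14))
print('dish',plane(T,(264,252),.02),'pot',plane(T,(328,247),.08),'beaker',plane(T,(299,134),.05))
E
```

```text
time: 16.35
ee_pos: [0.5531, 0.2999, 0.2275]
ee_rot: [[-0.99, 0.139, 0.001], [0.139, 0.99, 0.0], [-0.001, 0.001, -1.0]]
ft_force: [-0.9, -0.0, -3.3]
width: 0.0239
grasp_force: 30.0
blue [0.50520394 0.42930973 0.002     ] [0.51722175 0.43202581 0.002     ] grip [0.50922726 0.43097353 0.14      ] [0.51173899 0.42950393 0.14      ]
dish [0.40354059 0.10577837 0.02      ] pot [ 0.41811013 -0.09862511  0.08      ] beaker [ 8.01689785e-01 -5.83929547e-04  5.00000000e-02]
```

```bash
python3 -m creep '[1,0.005,0,0,0,0,0, 1,0.01,0,0,0,0,0, 1,0.015,0,0,0,0,0, 1,0.018,0,0,0,0,0, 1,0.018,0,0,0,0,0, 1,0.018,0,0,0,0,0, 1,0.012,0,0,0,0,0, 1,0.006,0,0,0,0,0, 1,0.003,0,0,0,0,0, 1,0,0,-0.01,0,0,0, 1,0,0,-0.02,0,0,0, 1,0,0,-0.025,0,0,0, 1,0,0,-0.02,0,0,0, 1,0,0,-0.01,0,0,0, 1,0,0,0,0,0,0, 1,0,0,0,0,0,0]'
python3 - <<'E'
from h import *
im=cams.camera('scene');cv2.imwrite('pics/scene2.png',im)
cv2.imwrite('pics/crop4.png',cv2.resize(im[90:290,190:450],None,fx=3,fy=3,interpolation=2))
delta((.5545,-.0355,.31))
E
```

```text
time: 17.68
ee_pos: [0.4493, 0.3143, 0.3117]
ee_rot: [[-0.99, 0.14, 0.0], [0.14, 0.99, 0.0], [-0.0, 0.0, -1.0]]
ft_force: [0.8, 0.9, -3.7]
width: 0.0235
grasp_force: 30.0
t 17.7333 pos [0.4488 0.3141 0.3109] yaw 81.97 shift [-0.1535 -0.3314  0.001 ] turn [-0.0008 -0.001  -0.    ] F [-0.54  0.27 -3.6 ] w 0.024
```

View pics/crop4.png

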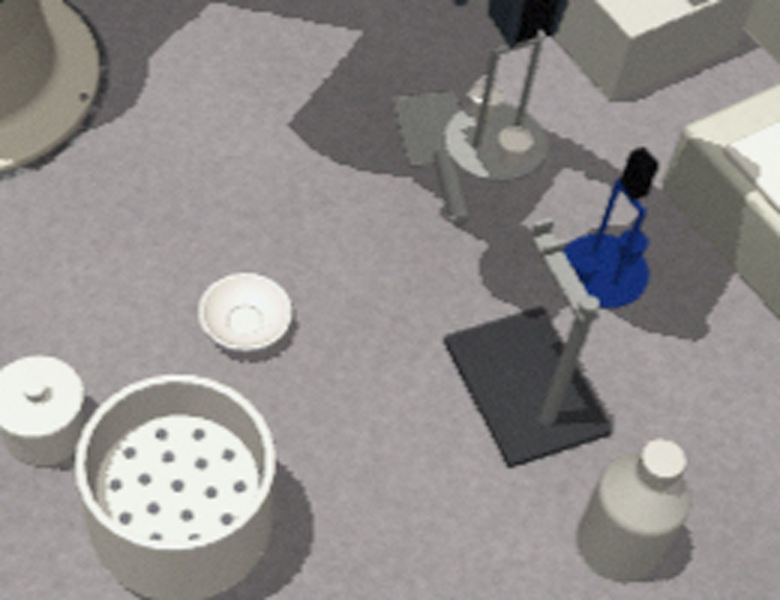

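The carrier is off the hook, upright and held, and the rack is empty and unmoved. The open jar's rim is centred at crop (176,462) with the perforated plate inside.

```bash
python3 -m creep '[1,-0.003,-0.006,0,0,0,0, 1,-0.005,-0.012,0,0,0,0, 1,-0.008,-0.018,0,0,0,0, 1,-0.011,-0.023,0,0,0,0, 1,-0.012,-0.026,0,0,0,0, 1,-0.012,-0.026,0,0,0,0, 1,-0.012,-0.026,0,0,0,0, 1,-0.012,-0.026,0,0,0,0, 1,-0.012,-0.026,0,0,0,0, 1,-0.012,-0.026,0,0,0,0, 1,-0.012,-0.026,0,0,0,0, 1,-0.012,-0.026,0,0,0,0, 1,-0.011,-0.023,0,0,0,0, 1,-0.008,-0.018,0,0,0,0, 1,-0.006,-0.012,0,0,0,0, 1,-0.004,-0.008,0,0,0,0, 1,-0.002,-0.004,0,0,0,0, 1,0,0,0,0,0,0, 1,0,0,0,0,0,0, 1,0,0,0,0,0,0]'
python3 - <<'E'
from h import *
S=par('scene');print('jar',plane(S,(190+176/3,90+462/3),.12))
im0=cv2.imread('pics/w3.png')
delta((.5545,-.0355,.25))
for c in ('wrist','scene'): cv2.imwrite(f'pics/{c}5.png',cams.camera(c))
s=cv2.imread('pics/scene5.png')[130:310,160:340]
cv2.imwrite('pics/crop5.png',np.hstack([cv2.resize(cv2.imread('pics/wrist5.png')[0:420,90:470],(380,420)),cv2.resize(s,(420,420),interpolation=2)]))
E
```

```text
time: 19.4
ee_pos: [0.5549, -0.0349, 0.3119]
ee_rot: [[-0.99, 0.138, -0.0], [0.138, 0.99, 0.0], [0.0, 0.0, -1.0]]
ft_force: [0.8, 0.5, -3.3]
width: 0.0239
grasp_force: 30.0
jar [ 0.5627081  -0.03767657  0.12      ]
t 19.4 pos [ 0.5549 -0.0349  0.3119] yaw 82.04 shift [ 0.0003 -0.0007  0.0619] turn [ 0.0002 -0.0002  0.    ] F [ 0.8   0.48 -3.32] w 0.0239
```

View pics/crop5.png

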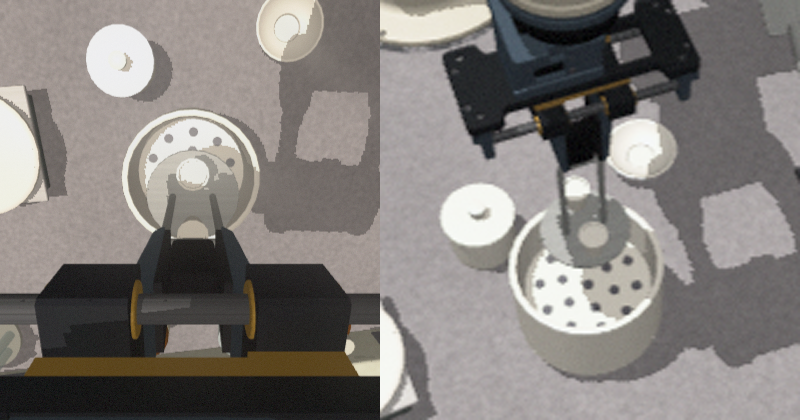

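The wrist view shows the carrier disc hanging inside the outline of the jar's mouth, whose rim spans columns 212–350 and is centred near 281. The scene view shows the carrier upright over the jar. I'll lower it and feel for the plate.

```bash
python3 -m creep '[1,-0.003,0,0.005,0,0,0, 1,0,0,0.01,0,0,0, 1,0,0,0.015,0,0,0, 1,0,0,0.018,0,0,0, 1,0,0,0.015,0,0,0, 1,0,0,0.01,0,0,0, 1,0,0,0.006,0,0,0, 1,0,0,0.003,0,0,0, 1,0,0,0.002,0,0,0, 1,0,0,0,0,0,0, 1,0,0,0,0,0,0]' | grep -E "time|pos|ft"; for q in 1; do python3 -m creep '[1,0,0,0.002,0,0,0, 1,0,0,0.002,0,0,0, 1,0,0,0.002,0,0,0, 1,0,0,0,0,0,0]' | grep -E "pos|ft"; python3 -m creep '[1,0,0,0.002,0,0,0, 1,0,0,0.002,0,0,0, 1,0,0,0,0,0,0]' | grep -E "pos|ft"; done
```

```text
time: 20.42
ee_pos: [0.5585, -0.0363, 0.2285]
ft_force: [-0.0, -0.6, -2.7]
ee_pos: [0.5579, -0.0362, 0.2215]
ft_force: [-0.8, -0.2, -2.1]
ee_pos: [0.5579, -0.0362, 0.2175]
ft_force: [0.5, 0.3, -3.8]
```

```bash
cat > ok <<'E'
#!/usr/bin/python3
import sys,re
t=sys.stdin.read();f=re.search(r'ft_force: \[(.*?)\]',t)[1].split(',');p=re.search(r'ee_pos: \[(.*?)\]',t)[1].split(',')
print(p[2],f);sys.exit(float(f[2])>-1.0)
E
chmod +x ok
python3 -m creep '[1,0,0,0.0015,0,0,0, 1,0,0,0.0015,0,0,0, 1,0,0,0,0,0,0]' | ./ok && python3 -m creep '[1,0,0,0.0015,0,0,0, 1,0,0,0.0015,0,0,0, 1,0,0,0,0,0,0]' | ./ok && python3 -m creep '[1,0,0,0.0015,0,0,0, 1,0,0,0.0015,0,0,0, 1,0,0,0,0,0,0]' | ./ok && python3 -m creep '[1,0,0,0.0015,0,0,0, 1,0,0,0.0015,0,0,0, 1,0,0,0,0,0,0]' | ./ok && python3 -m creep '[1,0,0,0.0015,0,0,0, 1,0,0,0.0015,0,0,0, 1,0,0,0,0,0,0]' | ./ok && python3 -m creep '[1,0,0,0.001,0,0,0, 1,0,0,0.001,0,0,0, 1,0,0,0,0,0,0]' | ./ok && python3 -m creep '[1,0,0,0.001,0,0,0, 1,0,0,0.001,0,0,0, 1,0,0,0,0,0,0]' | ./ok && python3 -m creep '[1,0,0,0.001,0,0,0, 1,0,0,0.001,0,0,0, 1,0,0,0,0,0,0]' | ./ok && python3 -m creep '[1,0,0,0.001,0,0,0, 1,0,0,0.001,0,0,0, 1,0,0,0,0,0,0]' | ./ok
```

```text
bash: ./ok: /usr/bin/python3: bad interpreter: No such file or directory
Exception ignored on flushing sys.stdout:
BrokenPipeError: [Errno 32] Broken pipe
```

```bash
sed -i '1s|.*|#!/usr/bin/env python3|' ok
python3 -m creep '[1,0,0,0.0015,0,0,0, 1,0,0,0,0,0,0]' | ./ok && python3 -m creep '[1,0,0,0.0015,0,0,0, 1,0,0,0.0015,0,0,0, 1,0,0,0,0,0,0]' | ./ok && python3 -m creep '[1,0,0,0.0015,0,0,0, 1,0,0,0.0015,0,0,0, 1,0,0,0,0,0,0]' | ./ok && python3 -m creep '[1,0,0,0.0015,0,0,0, 1,0,0,0.0015,0,0,0, 1,0,0,0,0,0,0]' | ./ok && python3 -m creep '[1,0,0,0.0015,0,0,0, 1,0,0,0.0015,0,0,0, 1,0,0,0,0,0,0]' | ./ok && python3 -m creep '[1,0,0,0.001,0,0,0, 1,0,0,0.001,0,0,0, 1,0,0,0,0,0,0]' | ./ok && python3 -m creep '[1,0,0,0.001,0,0,0, 1,0,0,0.001,0,0,0, 1,0,0,0,0,0,0]' | ./ok && python3 -m creep '[1,0,0,0.001,0,0,0, 1,0,0,0.001,0,0,0, 1,0,0,0,0,0,0]' | ./ok && python3 -m creep '[1,0,0,0.001,0,0,0, 1,0,0,0.001,0,0,0, 1,0,0,0,0,0,0]' | ./ok
```

```text
0.2132 ['0.1', ' 0.4', ' -3.0']
 0.2101 ['0.7', ' -0.6', ' -3.0']
 0.2071 ['0.2', ' 0.7', ' -4.0']
 0.2041 ['0.7', ' -0.5', ' -3.2']
 0.2017 ['-1.3', ' -0.6', ' 6.4']
```

```bash
python3 -m creep '[1,0,0,-0.0005,0,0,0, 1,0,0,0,0,0,0, 1,0,0,0,0,0,0]' | grep -E "time|pos|ft"; python3 -m creep '[1,0,0,-0.0004,0,0,0, 1,0,0,0,0,0,0, 1,0,0,0,0,0,0]' | grep -E "pos|ft|rot"
```

```text
time: 22.67
ee_pos: [0.5584, -0.0363, 0.2022]
ft_force: [0.3, -0.5, 4.7]
ee_pos: [0.5583, -0.0362, 0.2024]
ee_rot: [[-0.99, 0.139, 0.0], [0.139, 0.99, -0.0], [-0.0, 0.0, -1.0]]
ft_force: [-0.1, 0.3, 3.4]
```

```bash
python3 -m creep '[1,0,0,-0.0006,0,0,0, 1,0,0,0,0,0,0, 1,0,0,0,0,0,0]' | grep -E "time|pos|ft"
python3 - <<'E'
from h import *
o,P,im=look('w6');print(o['moment'],o['ft_force'])
s=cams.camera('scene')[160:300,185:315]
cv2.imwrite('pics/crop6.png',np.hstack([im[80:380,130:430],cv2.resize(s,(323,300),interpolation=2)[:,:323]]))
E
```

```text
time: 23.17
ee_pos: [0.5582, -0.0362, 0.2029]
ft_force: [0.9, -0.8, 0.9]
[-0.06478759 -0.10439291 -0.05141762] [ 0.89708867 -0.82701956  0.92045262]
```

View pics/crop6.png

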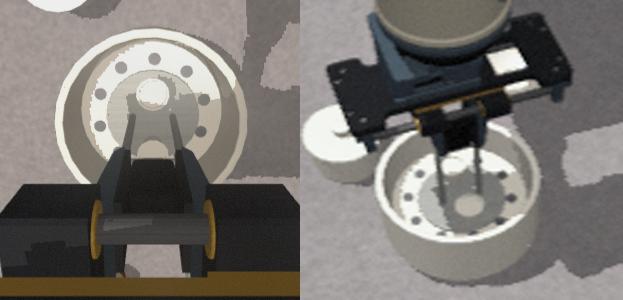

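The carrier stands upright on the perforated plate, near the middle of the jar and inside the ring of holes. The contact is light, so I'll release and back off straight up.

```bash
python3 -m creep '[0.6,0,0,-0.0002,0,0,0, 0.4,0,0,0,0,0,0, 0.4,0,0,0,0,0,0, 0.4,0,0,0,0,0,0, 0.4,0,0,0,0,0,0, 0.4,0,0,0,0,0,0, 0.4,0,0,0,0,0,0]' | grep -E "time|pos|ft|width|grasp" && python3 -m creep '[0.4,0,0,-0.005,0,0,0, 0.4,0,0,-0.01,0,0,0, 0.4,0,0,-0.02,0,0,0, 0.4,0,0,-0.03,0,0,0, 0.4,0,0,-0.03,0,0,0, 0.4,0,0,-0.03,0,0,0, 0.4,0,0,-0.015,0,0,0, 0.4,0.02,0.02,0,0,0,0, 0.4,0.03,0.03,0,0,0,0, 0.4,0.03,0.03,0,0,0,0, 0.4,0.03,0.03,0,0,0,0, 0.4,0.02,0.02,0,0,0,0, 0.4,0,0,0,0,0,0, 0.4,0,0,0,0,0,0]'
python3 - <<'E'
from h import *
cv2.imwrite('pics/scene7.png',cams.camera('scene'))
E
```

```text
time: 23.85
ee_pos: [0.5581, -0.0362, 0.2031]
ft_force: [0.4, 1.4, -0.0]
width: 0.0546
grasp_force: 0.0
time: 25.02
ee_pos: [0.4482, 0.1098, 0.3443]
ee_rot: [[-0.991, 0.137, 0.002], [0.137, 0.991, 0.0], [-0.002, 0.0, -1.0]]
ft_force: [0.2, 0.0, -0.7]
width: 0.0549
grasp_force: 0.0
```

View pics/scene7.png

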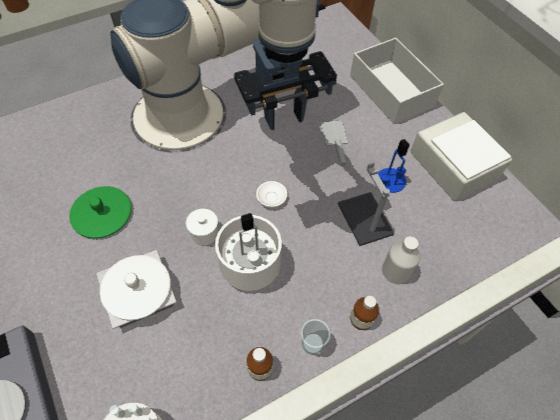

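The lid sits level on the platform at (135,287), knob up. The carrier stands upright in the jar at (250,250), and the bystanders are all where they were.

```bash
python3 -c "
from station import order
print(order.hand_in())"
```

```text
the job is handed in; nothing more can be done
None
```

Job handed in at about 25 s: the lid is level in the middle of the platform, knob up, the carrier stands upright on the jar's perforated plate, and everything else on the bench looks unmoved in the last picture.

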